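# Put the glass mullers back in their rests

### The job

Put the four glass mullers away: stand each one upright in the round wooden rest that fits its foot, smallest in the smallest rest and so on up to the largest, its foot flat on the bottom of the rest. They are glass, so set them down gently without dropping them or knocking them over, and leave the stoppered bottle and the jar with the orange lid where they stand.

Things in the scene. Friction and masses are not known exactly. Their poses are not given: they have to be found in the camera images.
- muller_small: the smallest of four solid pale-glass mullers (grinding pestles), loose, standing upright on its flat foot; 90 mm tall, about 100 g; the round foot is 38 mm across and straight-sided to 18 mm, tapering to an upright round handle, 23 to 25 mm across, that runs from 50 mm up to the domed top (last 10 mm rounded). Origin: centre of the underside; z up along the handle
- muller_medium: the second smallest of four solid pale-glass mullers (grinding pestles), loose, standing upright on its flat foot; 104 mm tall, about 180 g; the round foot is 51 mm across and straight-sided to 18 mm, tapering to an upright round handle, 23 to 25 mm across, that runs from 50 mm up to the domed top (last 10 mm rounded). Origin: centre of the underside; z up along the handle
- muller_large: the second largest of four solid pale-glass mullers (grinding pestles), loose, standing upright on its flat foot; 118 mm tall, about 290 g; the round foot is 64 mm across and straight-sided to 18 mm, tapering to an upright round handle, 23 to 25 mm across, that runs from 50 mm up to the domed top (last 10 mm rounded). Origin: centre of the underside; z up along the handle
- muller_huge: the largest of four solid pale-glass mullers (grinding pestles), loose, standing upright on its flat foot; 132 mm tall, about 420 g; the round foot is 77 mm across and straight-sided to 18 mm, tapering to an upright round handle, 23 to 25 mm across, that runs from 50 mm up to the domed top (last 10 mm rounded). Origin: centre of the underside; z up along the handle
- rest_small: the smallest of four round wooden rests (low dishes), for the 38 mm muller; fixed to the slab; 64 mm outside, recess 54 mm across, rim 5 mm thick and 10 mm high, flat recess floor 3 mm above the origin. Origin: centre of the underside, on the slab; z up
- rest_medium: the second smallest of four round wooden rests (low dishes), for the 51 mm muller; fixed to the slab; 77 mm outside, recess 67 mm across, rim 5 mm thick and 10 mm high, flat recess floor 3 mm above the origin. Origin: centre of the underside, on the slab; z up
- rest_large: the second largest of four round wooden rests (low dishes), for the 64 mm muller; fixed to the slab; 90 mm outside, recess 80 mm across, rim 5 mm thick and 10 mm high, flat recess floor 3 mm above the origin. Origin: centre of the underside, on the slab; z up
- rest_huge: the largest of four round wooden rests (low dishes), for the 77 mm muller; fixed to the slab; 103 mm outside, recess 93 mm across, rim 5 mm thick and 10 mm high, flat recess floor 3 mm above the origin. Origin: centre of the underside, on the slab; z up
- stoppered_bottle: bystander: pale glass bottle with a straight-sided body 55 mm high, a short neck and a 32 mm wide mushroom glass stopper, loose, 52 mm across and 104 mm tall; origin: centre of the underside
- lidded_jar: bystander: pale glass jar with an orange lid, loose, 66 mm across and 68 mm tall; origin: centre of the underside
Things that resemble listed ones, but are neither listed nor needed, are in the scene too. Leave any pink look-alike of the muller_huge alone.

How it is judged (in metres and radians):
At the end, for the whole second after the job is handed in: Each muller stands upright (within 0.08 rad) in the rest of its own size rank, its foot on the recess floor (less than 6 mm above the underside of the rest) and its axis within 11 mm of the rest's centre, at rest and released (horizontal distance between muller_small and rest_small below 0.011 m and z of muller_small in the frame of rest_small between 0 and 0.006 m and angle between each of muller_small, muller_medium, muller_large, muller_huge's own z axis and vertical below 0.08 rad and linear speed of each of muller_small, muller_medium, muller_large, muller_huge below 0.02 m/s and contact force between each of muller_small, muller_medium, muller_large, muller_huge and the fingers below 0.1 N and horizontal distance between muller_medium and rest_medium below 0.011 m and z of muller_medium in the frame of rest_medium between 0 and 0.006 m and horizontal distance between muller_large and rest_large below 0.011 m and z of muller_large in the frame of rest_large between 0 and 0.006 m and horizontal distance between muller_huge and rest_huge below 0.011 m and z of muller_huge in the frame of rest_huge between 0 and 0.006 m); the robot touches nothing.
It fails at once if a muller is knocked over (tilted more than 40 degrees) (angle between any of muller_small, muller_medium, muller_large, muller_huge's own z axis and vertical above 0.7 rad).
It fails at once if a muller is dropped or flung (moves faster than 0.55 m/s out of the fingers, as after a fall of 15 mm) ((linear speed of muller_small above 0.55 m/s and contact force between muller_small and the fingers below 0.1 N) or (linear speed of muller_medium above 0.55 m/s and contact force between muller_medium and the fingers below 0.1 N) or (linear speed of muller_large above 0.55 m/s and contact force between muller_large and the fingers below 0.1 N) or (linear speed of muller_huge above 0.55 m/s and contact force between muller_huge and the fingers below 0.1 N)).
It fails at once if the stoppered bottle is moved more than 25 mm from its place (distance of stoppered_bottle from where it was at the start of the episode above 0.025 m).
It fails at once if the lidded jar is moved more than 25 mm from its place (distance of lidded_jar from where it was at the start of the episode above 0.025 m).
It also fails if it takes over 109 s, if anything falls off the work surface, if the arm or the gripper's body presses on something with over 40 N, if the wrist force passes 120 N, or if a joint passes its speed limit or range.

### The arm

A 6-joint arm with a two-finger parallel gripper is mounted at the origin on the work surface. World frame = base frame: x ahead of the robot, y to its left, z up, the work surface at z = 0. Lengths are in m, angles in degrees, forces in N, time in s.
With the tool pointing down it reaches from about 0.375 to 0.9 m from the base axis. Payload 3.1 kg.
Tool frame: the origin (TCP) lies midway between the tips of the shut fingers; the grasp point (between the pads) lies 19 mm behind it (bot.hold_point_z is the distance from the TCP to the grasp point, in m); z points along the fingers, y is the line along which they close (so a half turn about z gives the same grasp; the last joint's range is limited). The gripper opens to 87 mm and grips with 3 to 60 N. Pads are 19 mm wide; open, the fingers measure 117 mm over their backs; the gripper's body (75 mm by 190 mm) begins 51 mm behind the grasp point.
Start: joints at [54.288, 30.224, 82.088, -0, 67.689, -10.227], TCP at [0.269, 0.564, 0.223] pointing down, gripper open.
Joint ranges: [-176.69, 176.69], [-43.24, 126.21], [12.49, 139.97], [-82, 262], [0, 151.66], [-163.58, 163.58]. Speed limits (degrees/s): [159.86, 159.86, 180, 180, 180, 180].

### API

Orientations are given as a 3x3 rotation matrix whose columns are the frame's x, y, z axes.
In Python, from rig import read_state, optics, order, bot gives the robot as it stands.
- The arm moves only by the tool drive_tool, never from a script. Its argument "steps" is a list of rows, each a list of 7 numbers: the finger opening in mm, from 0 to 87, then the shift along the tool's x, y, z normalised to -1 to 1, where 1 is 0.12 m, then the turn, a rotation vector about the tool's x, y, z normalised to -1 to 1, where 1 is 1.5 rad. In form: [[jaw, tx, ty, tz, ax, ay, az], ...]. A call has 1 to 8 rows; each row is the pose to reach, as a shift and turn from the pose commanded when the call began, along the tool's axes at that moment; what a row does not reach only later rows make up. A row lasts 1/10 s, in which the tool goes at most 50 mm and 8.59 degrees, less where a joint would pass 70% of its speed; a pose out of reach is approached as far as the arm can. A call with a number of a shift or a turn outside -1 to 1 is refused whole. A call with a gripper value outside its range is refused whole. The fingers move at their own pace and stop on an object; the grip force is fixed at half the most. Time passes only in rows, so rows that repeat a pose let the fingers close. It gives the time, the measured TCP pose, the force, the opening and the grip force at its end, in the units of the state.
- read_state(): the state, without advancing time (a new reading comes with each control period).
- optics.capture(name): name is "scene" or "top" or "wrist"; returns a dict with "color" (480x640x3 uint8, blue, green, red), "range_z" (480x640 float32, m along the optical axis (not along the pixel's ray), 0 where there is no reading), "fx", "fy", "cx", "cy" (pixels), "rvec" (rotation vector, rad) and "tvec" (3), from world to camera coordinates, as OpenCV has them. Camera axes: x right, y down, z forward; pixel columns grow to the right and rows downward; lengths in m; the calibration is good to about 2 mm. A picture is of the moment at which its call begins.
- order.hand_in(): hands the job in; it is judged then, once.
The state is a dict: "time_s": time; "joint_positions": joint angles; "qvel": joint speeds; "tau": joint torques, N m; "position": TCP position; "tcp_rot": TCP orientation; "force": force on the tool from outside, world axes, zero at the start; "moment": the same for the moment, N m; "opening": opening from 0.0 (shut) to 1.0 (fully open); "grasp_force": force on a finger pad.
Only numpy, scipy, OpenCV 4.12 (cv2) and the standard library are available. Lean on these libraries where they do the work, as an engineer would, in place of code of your own. Each camera call takes 0.05 s, during which the arm holds its last target. There are 200 camera calls.

## Working session

There is one attempt and no reset: what is moved stays moved. The work goes in short steps, Python scripts to look and compute and a tool call to move; the robot and the scene stay as the last step left them, time stands still between calls to the robot, and variables do not carry over. Pictures are saved under pics/ and viewed, at most 14 in all, crops included, and the job is handed in when it is done.

Besides the shell and the picture viewer there is one more tool, called after "Emit:" as name(argument=value, ...) on one line, values as JSON. drive_tool: Moves the arm, as the interface text tells. Scaled input: -1 to 1 covers 0.12 m each way for a shift and 1.5 rad each way for a turn. Its arguments: {"type":"object","properties":{"steps":{"type":"array"}},"required":["steps"]}

```bash
mkdir -p pics; ls
cat > h.py <<'E'
import numpy as np, cv2
from rig import read_state, optics, order, bot
def cap(n,save=None):
    c=optics.capture(n)
    if save: cv2.imwrite('pics/'+save,c['color'])
    R=cv2.Rodrigues(np.array(c['rvec'],float))[0]; t=np.array(c['tvec'],float).ravel()
    v,u=np.mgrid[:480,:640]; z=c['range_z']
    P=np.stack([(u-c['cx'])/c['fx']*z,(v-c['cy'])/c['fy']*z,z],-1)
    W=(P-t)@R; W[z==0]=np.nan
    c.update(W=W,R=R,t=t,C=-R.T@t); return c
E
python3 - <<'E'
from h import *
for n in('top','scene'):
    c=cap(n,n+'0.png'); np.savez(n+'0.npz',**c); print(n,c['C'],c['fx'],c['cx'],c['cy'],c['R'].round(2).tolist())
s=read_state(); print(s['time_s'],s['position'],s['tcp_rot'],s['force'],s['opening'])
E
```

```text
pics
top [ 2.46651409e-01 -1.32407124e-03  1.41767176e+00] 564.6762336648793 324.42314169616446 232.61696523520843 [[-0.0, -1.0, -0.02], [-0.99, 0.0, -0.15], [0.15, 0.01, -0.99]]
scene [ 0.98921499 -0.63020727  0.91026228] 463.4365956749269 320.3083152712355 240.29486283495154 [[0.75, 0.66, 0.02], [0.49, -0.54, -0.68], [-0.44, 0.52, -0.73]]
0.1 [0.26847046 0.56365248 0.22167001] [[-9.02700989e-01  4.30266819e-01 -1.17820507e-03]
 [ 4.30268271e-01  9.02699634e-01 -1.60773026e-03]
 [ 3.71812299e-04 -1.95824395e-03 -9.99998014e-01]] [-0.14167144  0.02685882 -0.13506335] 1.0003693318542066
```

View pics/top0.png

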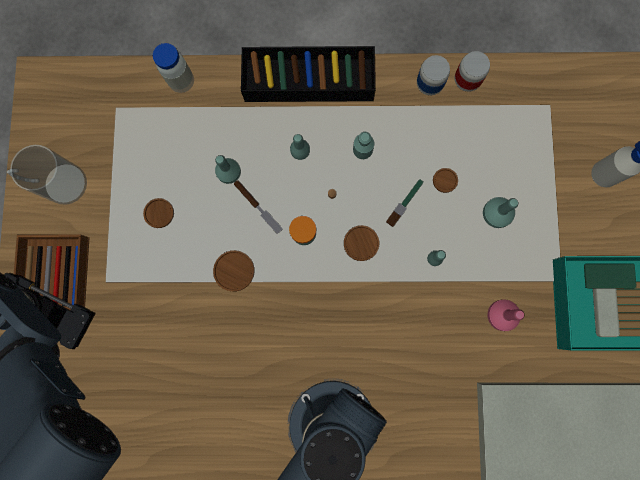

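View pics/scene0.png

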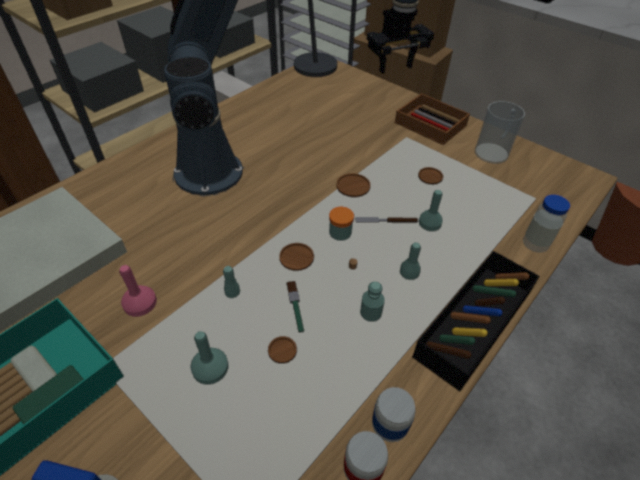

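The top view shows the mullers at px (228,168), (300,147), (437,257) and (500,212). The bottle is at (364,145), the orange jar at (303,230) and the pink decoy at (505,315). The rests are at (158,213), (234,271), (361,243) and (445,180). Next I'll measure them.

```bash
cat > m.py <<'E'
from h import *
from scipy.optimize import least_squares
def circ(p):
    f=least_squares(lambda q:np.hypot(p[:,0]-q[0],p[:,1]-q[1])-q[2],[*p.mean(0),.03],loss='soft_l1',f_scale=.001); return f.x
def plane(c,uv,z):
    d=np.c_[(uv[:,0]-c['cx'])/c['fx'],(uv[:,1]-c['cy'])/c['fy'],np.ones(len(uv))]@c['R']
    return (c['C']+d*((z-c['C'][2])/d[:,2])[:,None])[:,:2]
def blobs(c,lo,hi,amin=60):
    hsv=cv2.cvtColor(c['color'],cv2.COLOR_BGR2HSV)
    m=cv2.inRange(hsv,lo,hi); m=cv2.morphologyEx(m,cv2.MORPH_OPEN,np.ones((2,2)))
    n,l,s,ce=cv2.connectedComponentsWithStats(m)
    return [(l==i,s[i],ce[i]) for i in range(1,n) if s[i,4]>amin]
def hull(m):
    return max(cv2.findContours(m.astype(np.uint8),0,1)[0],key=len)[:,0].astype(float)
E
python3 - <<'E'
from m import *
for n in('top','scene'):
    c=dict(np.load(n+'0.npz')); W=c['W']
    hsv=cv2.cvtColor(c['color'],cv2.COLOR_BGR2HSV)
    px=[(228,172),(298,150),(364,150),(498,214),(437,259),(158,213),(234,271),(361,243),(445,180),(303,230)] if n=='top' else [(431,220),(411,268),(372,308),(209,367),(232,290),(430,176),(353,185),(297,257),(283,350),(341,218)]
    print(n)
    for p in px: print(p,hsv[p[1],p[0]],W[p[1],p[0]].round(3))
    p=(250,200) if n=='top' else (330,300)
    print('sheet',hsv[p[1],p[0]],W[p[1],p[0]])
    for nm,lo,hi in(('teal',(75,30,40),(105,255,200)),('brown',(3,90,40),(18,255,160))):
        for m,s,ce in blobs(c,lo,hi):
            Q=W[m&np.isfinite(W[...,2])]
            if len(Q)==0 or s[4]>3000: continue
            k=cv2.minEnclosingCircle(hull(m).astype(np.float32))
            print(nm,ce.round(),s[4],'zmax',Q[:,2].max().round(3),'fit10',circ(plane(c,hull(m),.010)).round(4) if nm=='brown' else Q[Q[:,2]>Q[:,2].max()-.02].mean(0).round(4), len(Q))
E
```

```text
top
(228, 172) [85 61 92] [0.614 0.26  0.053]
(298, 150) [80 62 90] [0.67  0.086 0.052]
(364, 150) [ 80  63 105] [ 0.663 -0.079  0.073]
(498, 214) [ 83  65 122] [ 0.506 -0.407  0.048]
(437, 259) [83 74 72] [ 0.392 -0.249  0.078]
(158, 213) [ 12 151  91] [0.518 0.444 0.011]
(234, 271) [ 12 151  98] [0.37  0.246 0.011]
(361, 243) [ 14 159  93] [ 0.44  -0.072  0.01 ]
(445, 180) [ 12 151  96] [ 0.603 -0.289  0.006]
(303, 230) [ 14 208 158] [0.464 0.071 0.07 ]
sheet [  9 172  55] [0.54816722 0.20775328 0.02441807]
teal [282.  72.] 149 zmax 0.091 fit10 [0.8958 0.1288 0.0789] 149
teal [349.  70.] 119 zmax 0.088 fit10 [ 0.8917 -0.0413  0.0779] 116
teal [364. 146.] 442 zmax 0.116 fit10 [ 0.6807 -0.0791  0.1077] 441
teal [300. 149.] 358 zmax 0.118 fit10 [0.6799 0.082  0.106 ] 358
teal [228. 171.] 530 zmax 0.128 fit10 [0.6234 0.2652 0.1203] 527
teal [413. 194.] 131 zmax 0.025 fit10 [ 0.5645 -0.2034  0.0146] 130
teal [500. 213.] 818 zmax 0.143 fit10 [ 0.5135 -0.4155  0.1334] 814
teal [437. 258.] 211 zmax 0.101 fit10 [ 0.3992 -0.254   0.0928] 210
teal [ 15. 327.] 714 zmax 0.629 fit10 [0.2309 0.44
[... 2657 characters left out ...]
1.4442  0.3848  0.1122] 836
brown [400.  44.] 64 zmax 0.32 fit10 [-0.0942  1.156   0.0444] 63
brown [431. 176.] 289 zmax 0.02 fit10 [0.5237 0.4413 0.0352] 288
brown [342. 218.] 433 zmax 0.078 fit10 [0.4367 0.1168 0.0385] 432
brown [297. 257.] 697 zmax 0.019 fit10 [ 0.4443 -0.0732  0.0425] 695
brown [514. 276.] 186 zmax 0.088 fit10 [0.9646 0.1664 0.1143] 185
brown [292. 287.] 64 zmax 0.021 fit10 [ 0.5023 -0.1508  0.0115] 64
brown [471. 318.] 294 zmax 0.087 fit10 [0.8693 0.0622 0.0261] 293
brown [283. 350.] 562 zmax 0.02 fit10 [ 0.6043 -0.2886  0.0297] 558
brown [451. 349.] 151 zmax 0.089 fit10 [ 1.1867 -0.7274  0.7537] 150
brown [ 10. 397.] 1279 zmax 0.048 fit10 [ 0.2652 -0.7307  0.0446] 1275
```

```bash
cat > fit.py <<'E'
from m import *
from scipy.optimize import minimize
H=dict(small=.090,medium=.104,large=.118,huge=.132); D=dict(small=.038,medium=.051,large=.064,huge=.077)
def rings(k,x,y,z0):
    h,r=H[k],D[k]/2; a=np.linspace(0,2*np.pi,40)
    return [np.c_[x+q*np.cos(a),y+q*np.sin(a),0*a+z0+z] for q,z in((r,0),(r,.018),(.0165,.034),(.012,.05),(.0122,h-.01),(.0095,h-.003),(.004,h))]
def proj(c,P): return cv2.projectPoints(P,c['rvec'],c['tvec'],np.array([[c['fx'],0,c['cx']],[0,c['fy'],c['cy']],[0,0,1.]]),None)[0][:,0]
def sil(c,R):
    im=np.zeros((480,640),np.uint8); p=[proj(c,r) for r in R]
    for a,b in zip(p,p[1:]): cv2.fillConvexPoly(im,np.round(cv2.convexHull(np.r_[a,b].astype(np.float32))*16).astype(np.int32),1,shift=4)
    return im>0
def fitm(c,mask,k,xy,z0):
    g=[(x,y) for x in np.arange(-.016,.0161,.002) for y in np.arange(-.016,.0161,.002)]
    s=[]
    for dx,dy in g:
        S=sil(c,rings(k,xy[0]+dx,xy[1]+dy,z0)); s.append((S&mask).sum()/(S|mask).sum())
    s=np.array(s); w=np.exp((s-s.max())*80); w/=w.sum()
    return np.array(xy)+w@np.array(g),s.max()
E
python3 - <<'E'
from fit import *
C={n:dict(np.load(n+'0.npz')) for n in('top','scene')}
for n,c in C.items():
    W=c['W']; hsv=cv2.cvtColor(c['color'],cv2.COLOR_BGR2HSV); a=W.reshape(-1,3)
    m=(hsv[...,1]<40)&(W[...,0]>.4)&(W[...,0]<.75)&(abs(W[...,1])<.4)&(W[...,2]<.03)
    print(n,'slab z',np.nanmedian(W[m][:,2]),m.sum())
    tab=(W[...,0]>.25)&(W[...,0]<.32)&(abs(W[...,1])<.2)&(W[...,2]<.03); print('table',np.nanmedian(W[tab][:,2]))
    for k,xy in dict(small=(.602,-.289),medium=(.519,.442),large=(.441,-.073),huge=(.37,.246)).items():
        q=np.hypot(W[...,0]-xy[0],W[...,1]-xy[1]); f=q<D[k]/2
        br=cv2.inRange(hsv,(3,110,60),(20,255,130))>0
        print(' rest',k,'floor z',np.nanmedian(W[f][:,2]).round(4), [ (circ(plane(c,hull(mm),.014)).round(4)) for mm,s,ce in blobs(c,(3,110,60),(20,255,125),150) if np.hypot(*(plane(c,ce[None],.01)[0]-xy))<.03])
    for k,xy in dict(small=(.404,-.257),medium=(.683,.08),large=(.628,.262),huge=(.519,-.418)).items():
        for m,s,ce in blobs(c,(72,30,30),(105,255,210)):
            if np.hypot(*(plane(c,ce[None],.04)[0]-xy))<.04:
                for z0 in(0,.004,.008): print(' muller',k,z0,*fitm(c,m,k,xy,z0))
E
```

```text
top slab z 0.0061752860456386035 37069
table 3.4542183888055644e-05
 rest small floor z 0.0089 [array([ 0.5982, -0.2893,  0.0297])]
 rest medium floor z 0.0095 [array([0.5144, 0.4387, 0.0348])]
 rest large floor z 0.0091 [array([ 0.437 , -0.0741,  0.0428])]
 rest huge floor z 0.0094 []
 muller small 0 [ 0.3993636  -0.25858435] 0.8359375
 muller small 0.004 [ 0.39927077 -0.25816739] 0.8294573643410853
 muller small 0.008 [ 0.39886931 -0.25713207] 0.8262548262548263
 muller medium 0 [0.68328833 0.08214371] 0.875609756097561
 muller medium 0.004 [0.68168963 0.0820093 ] 0.8650602409638555
 muller medium 0.008 [0.68073746 0.08157724] 0.8692493946731235
 muller large 0 [0.62684502 0.26771628] 0.8772504091653028
 muller large 0.004 [0.62591142 0.26663258] 0.8758169934640523
 muller large 0.008 [0.62453631 0.26576475] 0.8729641693811075
 muller huge 0 [ 0.51545426 -0.42198852] 0.9132369299221357
 muller huge 0.004 [ 0.51459628 -0.42081019] 0.9121245828698554
 muller huge 0.008 [ 0.51398605 -0.41973695] 0.9031903190319032
scene slab z 0.005929796317446808 31402
table -0.0004214327376729169
 r
[... 296 characters left out ...]
6334841629
 muller small 0.004 [ 0.40318418 -0.25541709] 0.7399103139013453
 muller small 0.008 [ 0.40618532 -0.25691982] 0.734966592427617
 muller medium 0 [0.68505543 0.08771126] 0.7898423817863398
 muller medium 0.004 [0.68656294 0.08438062] 0.7775862068965518
 muller medium 0.008 [0.68808232 0.08134447] 0.7735849056603774
 muller large 0 [0.62917932 0.27368492] 0.8052147239263804
 muller large 0.004 [0.63071124 0.27006564] 0.7978723404255319
 muller large 0.008 [0.63235288 0.26603752] 0.7847533632286996
 muller huge 0 [ 0.51590956 -0.4173498 ] 0.8745570517363572
 muller huge 0.004 [ 0.51780926 -0.41832167] 0.8677918424753868
 muller huge 0.008 [ 0.51996174 -0.41926674] 0.8623340321453529
```

Emit:
drive_tool(steps=[[87,0,0,-0.5,0,0,0.1],[87,0,0,-0.6,0,0,0.2],[87,0,0,-0.6,0,0,0.3],[87,0,0,-0.6,0,0,0.4],[87,0,0,-0.6,0,0,0.5],[87,0,0,-0.6,0,0,0.6],[87,0,0,-0.6,0,0,0.7],[87,0,0,-0.6,0,0,0.75]])

```text
time_s: 0.9
position: [0.2686, 0.5638, 0.2939]
tcp_rot: [[0.003, 1.0, -0.001], [1.0, -0.003, -0.001], [-0.001, -0.001, -1.0]]
force: [-0.8, 0.1, -0.3]
opening: 1.001
grasp_force: 0.0
```

Emit:
drive_tool(steps=[[87,-0.21,0.25,0,0,0,0],[87,-0.42,0.5,0,0,0,0],[87,-0.63,0.75,0,0,0,0],[87,-0.824,0.998,0,0,0,0],[87,-0.824,0.998,0,0,0,0]])

```text
time_s: 1.4
position: [0.3924, 0.4625, 0.294]
tcp_rot: [[0.004, 1.0, 0.001], [1.0, -0.004, -0.002], [-0.002, 0.001, -1.0]]
force: [-0.1, -0.4, -0.7]
opening: 0.998
grasp_force: 0.0
```

Emit:
drive_tool(steps=[[87,-0.21,0.25,0,0,0,0],[87,-0.42,0.5,0,0,0,0],[87,-0.63,0.75,0,0,0,0],[87,-0.824,0.998,0,0,0,0],[87,-0.824,0.998,0,0,0,0]])

```text
time_s: 1.9
position: [0.5119, 0.3641, 0.2939]
tcp_rot: [[0.004, 1.0, 0.001], [1.0, -0.004, -0.001], [-0.001, 0.001, -1.0]]
force: [-0.4, 0.5, -0.1]
opening: 1.001
grasp_force: 0.0
```

Emit:
drive_tool(steps=[[87,-0.21,0.25,0,0,0,0],[87,-0.42,0.5,0,0,0,0],[87,-0.63,0.75,0,0,0,0],[87,-0.824,0.998,0,0,0,0],[87,-0.824,0.998,0,0,0,0],[87,-0.824,0.998,0,0,0,0]])

```text
time_s: 2.5
position: [0.6279, 0.2682, 0.2937]
tcp_rot: [[-0.0, 1.0, -0.002], [1.0, 0.0, 0.001], [0.001, -0.002, -1.0]]
force: [-0.5, -0.5, 0.1]
opening: 0.998
grasp_force: 0.0
```

```bash
cat > w.py <<'E'
import sys
from fit import *
def look(save=None):
    c=cap('wrist',save); s=read_state(); print('t',round(s['time_s'],2),'tcp',np.round(s['position'],4),'cam',c['C'].round(3)); return c
def handle(c,k,xy,z0=.006):
    W=c['W']; q=np.hypot(W[...,0]-xy[0],W[...,1]-xy[1]); z=W[...,2]-z0
    m=(q<.03)&(z>.045)&(z<H[k]+.008)
    P=W[m]
    for lo,hi in((.05,H[k]-.012),(H[k]-.012,H[k]+.008)):
        p=P[(P[:,2]-z0>lo)&(P[:,2]-z0<hi)]
        if len(p)>20: print(k,'z',lo,hi,len(p),'mean',p.mean(0).round(4),'circ',circ(p[:,:2]).round(4) if lo==.05 else '')
    hsv=cv2.cvtColor(c['color'],cv2.COLOR_BGR2HSV)
    for m,s,ce in blobs(c,(72,30,30),(105,255,210),200):
        if np.hypot(*(plane(c,ce[None],.06)[0]-xy))<.06: print('sil',*fitm(c,m,k,xy,z0),s)
E
python3 - <<'E'
from w import *
c=look('w1.png'); handle(c,'large',(.628,.267))
E
```

```text
t 2.55 tcp [0.6272 0.2689 0.2939] cam [0.628 0.339 0.456]
large z 0.05 0.106 187 mean [0.627  0.2758 0.085 ] circ [-1.452000e-01  2.564851e+02  2.562099e+02]
large z 0.106 0.126 594 mean [0.6271 0.2675 0.1205] circ 
sil [0.6284511  0.26503243] 0.8951642672572905 [ 302  173   55   58 2427]
```

View pics/w1.png

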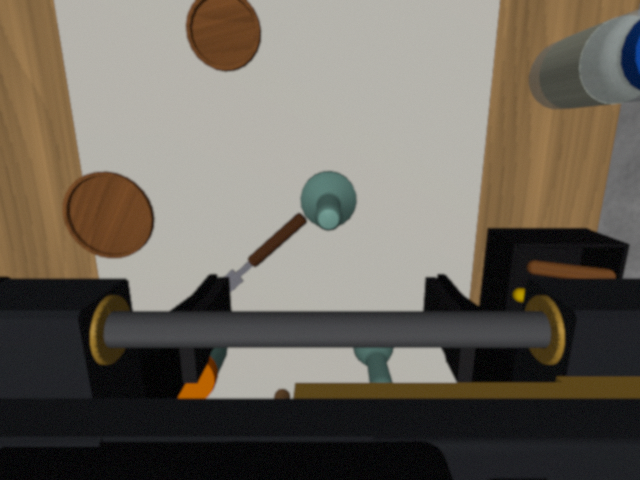

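The wrist view shows the large muller at (328,200), which measures about (0.628, 0.266). The medium rest is at (224,32) and the huge rest at (110,213). Before descending I'll measure those rests from this view.

```bash
cat >> w.py <<'E'
def rest(c,xy,R):
    hsv=cv2.cvtColor(c['color'],cv2.COLOR_BGR2HSV); g=cv2.cvtColor(c['color'],cv2.COLOR_BGR2GRAY)
    e=cv2.Canny(g,30,80); v,u=np.nonzero(e); p=plane(c,np.c_[u,v].astype(float),.016)
    p=p[abs(np.hypot(*(p-xy).T)-R)<.012]
    G=[(x,y) for x in np.arange(-.01,.0101,.0005) for y in np.arange(-.01,.0101,.0005)]
    s=[np.exp(-((np.hypot(p[:,0]-xy[0]-a,p[:,1]-xy[1]-b)-R)/.0012)**2).sum() for a,b in G]
    print('rest',R,np.add(xy,G[int(np.argmax(s))]).round(4),max(s),len(p))
RS=dict(small=((.602,-.2895),.032),medium=((.520,.438),.0385),large=((.442,-.075),.045),huge=((.372,.244),.0515))
E
python3 - <<'E'
from w import *
c=look(); rest(c,*RS['medium']); rest(c,*RS['huge'])
for n in('top','scene'):
    c=dict(np.load(n+'0.npz'))
    for k in RS: print(n,k,end=' '); rest(c,*RS[k])
E
```

```text
t 2.6 tcp [0.6269 0.2693 0.2941] cam [0.627 0.34  0.456]
rest 0.0385 [0.5195 0.4405] 182.8698947927649 380
rest 0.0515 [0.373 0.247] 208.43895238486422 627
top small rest 0.032 [ 0.6   -0.286] 57.87947139757352 124
top medium rest 0.0385 [0.5175 0.4415] 65.52508861815724 146
top large rest 0.045 [ 0.4395 -0.0715] 84.54848937505164 167
top huge rest 0.0515 [0.3705 0.2465] 90.80732619122742 220
scene small rest 0.032 [ 0.6045 -0.291 ] 62.9477942625037 129
scene medium rest 0.0385 [0.5245 0.434 ] 25.15621028125684 77
scene large rest 0.045 [ 0.445  -0.0765] 54.13426019853665 139
scene huge rest 0.0515 [0.378  0.2385] 35.128093651460304 112
```

Emit:
drive_tool(steps=[[87,-0.015,0,0.25,0,0,0],[87,-0.015,0,0.5,0,0,0],[87,-0.015,0,0.75,0,0,0],[87,-0.015,0,0.9,0,0,0],[87,-0.015,0,0.9,0,0,0]])

```text
time_s: 3.1
position: [0.6247, 0.2671, 0.1833]
tcp_rot: [[-0.003, 1.0, -0.008], [1.0, 0.003, -0.002], [-0.001, -0.008, -1.0]]
force: [-0.7, -0.3, -0.1]
opening: 0.997
grasp_force: 0.0
```

Emit:
drive_tool(steps=[[87,0,0,0.2,0,0,0],[87,0,0,0.4,0,0,0],[87,0,0,0.6,0,0,0],[87,0,0,0.8,0,0,0],[87,0,0,0.94,0,0,0],[87,0,0,0.94,0,0,0],[87,0,0,0.94,0,0,0]])

```text
time_s: 3.8
position: [0.6289, 0.2668, 0.0747]
tcp_rot: [[-0.002, 1.0, 0.001], [1.0, 0.002, 0.0], [0.0, 0.001, -1.0]]
force: [-0.2, -1.1, 0.6]
opening: 1.001
grasp_force: 0.0
```

Emit:
drive_tool(steps=[[40,0,0,0,0,0,0],[34,0,0,0,0,0,0],[30,0,0,0,0,0,0],[26,0,0,0,0,0,0],[18,0,0,0,0,0,0],[10,0,0,0,0,0,0],[10,0,0,0,0,0,0],[10,0,0,0,0,0,0]])

```text
time_s: 4.6
position: [0.6284, 0.2661, 0.0737]
tcp_rot: [[-0.001, 1.0, -0.0], [1.0, 0.001, -0.0], [-0.0, -0.0, -1.0]]
force: [0.2, 0.4, -0.1]
opening: 0.356
grasp_force: 0.0
```

Emit:
drive_tool(steps=[[10,0,0,0,0,0,0],[10,0,0,0,0,0,0],[10,0,0,0,0,0,0],[10,0,0,0,0,0,0]])

```text
time_s: 5.0
position: [0.6286, 0.2661, 0.0737]
tcp_rot: [[-0.001, 1.0, 0.0], [1.0, 0.001, 0.0], [0.0, 0.0, -1.0]]
force: [1.0, -0.2, -0.5]
opening: 0.271
grasp_force: 30.0
```

Emit:
drive_tool(steps=[[10,0,0,-0.03,0,0,0],[10,0,0,-0.08,0,0,0],[10,0,0,-0.08,0,0,0]])

```text
time_s: 5.3
position: [0.6288, 0.2662, 0.0842]
tcp_rot: [[-0.001, 1.0, 0.001], [1.0, 0.001, 0.0], [0.0, 0.001, -1.0]]
force: [0.7, -0.7, -1.9]
opening: 0.275
grasp_force: 30.0
```

Emit:
drive_tool(steps=[[10,0,0,-0.1,0,0,0],[10,0,0,-0.3,0,0,0],[10,0,0,-0.5,0,0,0],[10,0,0,-0.7,0,0,0],[10,0,0,-0.85,0,0,0],[10,0,0,-0.9,0,0,0],[10,0,0,-0.9,0,0,0]])

```text
time_s: 6.0
position: [0.629, 0.2663, 0.1929]
tcp_rot: [[-0.001, 1.0, 0.003], [1.0, 0.001, 0.001], [0.001, 0.003, -1.0]]
force: [-0.1, -0.8, -3.3]
opening: 0.266
grasp_force: 30.0
```

Emit:
drive_tool(steps=[[10,-0.1,-0.055,0,0,0,0],[10,-0.3,-0.165,0,0,0,0],[10,-0.5,-0.275,0,0,0,0],[10,-0.7,-0.385,0,0,0,0],[10,-0.88,-0.485,0,0,0,0],[10,-0.942,-0.519,0,0,0,0]])

```text
time_s: 6.6
position: [0.5637, 0.1511, 0.1899]
tcp_rot: [[0.001, 1.0, -0.005], [1.0, -0.001, -0.001], [-0.001, -0.005, -1.0]]
force: [-0.0, 0.3, -3.7]
opening: 0.266
grasp_force: 30.0
```

Emit:
drive_tool(steps=[[10,-0.1,-0.055,0,0,0,0],[10,-0.3,-0.165,0,0,0,0],[10,-0.5,-0.275,0,0,0,0],[10,-0.7,-0.385,0,0,0,0],[10,-0.88,-0.485,0,0,0,0],[10,-0.942,-0.519,0,0,0,0]])

```text
time_s: 7.2
position: [0.5031, 0.0387, 0.1911]
tcp_rot: [[0.0, 1.0, -0.001], [1.0, -0.0, -0.0], [-0.0, -0.001, -1.0]]
force: [-0.3, 0.9, -2.3]
opening: 0.271
grasp_force: 30.0
```

Emit:
drive_tool(steps=[[10,-0.1,-0.055,0,0,0,0],[10,-0.3,-0.165,0,0,0,0],[10,-0.5,-0.275,0,0,0,0],[10,-0.7,-0.385,0,0,0,0],[10,-0.88,-0.485,0,0,0,0],[10,-0.942,-0.519,0,0,0,0],[10,-0.942,-0.519,0,0,0,0],[10,-0.942,-0.519,0,0,0,0]])

```text
time_s: 8.0
position: [0.4427, -0.0728, 0.1914]
tcp_rot: [[-0.001, 1.0, 0.001], [1.0, 0.001, 0.0], [0.0, 0.001, -1.0]]
force: [-0.1, -0.3, -2.5]
opening: 0.271
grasp_force: 30.0
```

Run:
```python
from w import *
c=look('w2.png'); rest(c,*RS['large'])
```

```text
t 8.05 tcp [ 0.4426 -0.0726  0.1914] cam [ 0.442 -0.002  0.354]
rest 0.045 [ 0.44  -0.074] 187.48613592498376 503
```

View pics/w2.png

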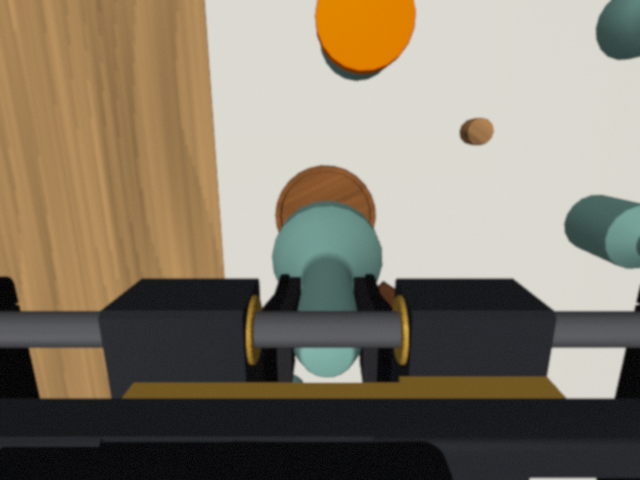

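The large muller is held upright over its rest, with the rest rim visible at (325,205). Lowering now.

Emit:
drive_tool(steps=[[10,-0.007,-0.015,0.1,0,0,0],[10,-0.007,-0.015,0.3,0,0,0],[10,-0.007,-0.015,0.5,0,0,0],[10,-0.007,-0.015,0.7,0,0,0],[10,-0.007,-0.015,0.85,0,0,0],[10,-0.007,-0.015,0.92,0,0,0],[10,-0.007,-0.015,0.94,0,0,0],[10,-0.007,-0.015,0.94,0,0,0]])

```text
time_s: 8.85
position: [0.4407, -0.0738, 0.0787]
tcp_rot: [[-0.002, 1.0, 0.0], [1.0, 0.002, -0.0], [-0.0, 0.0, -1.0]]
force: [0.1, -0.1, -2.2]
opening: 0.269
grasp_force: 30.0
```

Emit:
drive_tool(steps=[[10,0,0,0.005,0,0,0],[10,0,0,0.01,0,0,0],[10,0,0,0.01,0,0,0],[10,0,0,0.01,0,0,0]])

```text
time_s: 9.25
position: [0.4404, -0.0742, 0.0777]
tcp_rot: [[-0.001, 1.0, 0.001], [1.0, 0.001, -0.0], [-0.0, 0.001, -1.0]]
force: [-0.5, -0.2, -2.7]
opening: 0.264
grasp_force: 30.0
```

Emit:
drive_tool(steps=[[10,0,0,0.005,0,0,0],[10,0,0,0.01,0,0,0],[10,0,0,0.01,0,0,0],[10,0,0,0.01,0,0,0]])

```text
time_s: 9.65
position: [0.4403, -0.0742, 0.0766]
tcp_rot: [[-0.001, 1.0, 0.001], [1.0, 0.001, -0.0], [-0.0, 0.001, -1.0]]
force: [-0.7, 0.4, 4.2]
opening: 0.27
grasp_force: 29.9
```

Emit:
drive_tool(steps=[[28,0,0,0,0,0,0],[34,0,0,0,0,0,0],[45,0,0,0,0,0,0],[60,0,0,0,0,0,0],[75,0,0,0,0,0,0],[87,0,0,0,0,0,0],[87,0,0,0,0,0,0],[87,0,0,0,0,0,0]])

```text
time_s: 10.45
position: [0.4402, -0.074, 0.0761]
tcp_rot: [[-0.001, 1.0, 0.0], [1.0, 0.001, 0.0], [0.0, 0.0, -1.0]]
force: [0.3, -0.1, 0.3]
opening: 0.852
grasp_force: 0.0
```

Emit:
drive_tool(steps=[[87,0,0,-0.05,0,0,0],[87,0,0,-0.2,0,0,0],[87,0,0,-0.4,0,0,0],[87,0,0,-0.7,0,0,0],[87,0,0,-1,0,0,0],[87,0,0,-1,0,0,0]])

```text
time_s: 11.05
position: [0.4431, -0.0752, 0.2006]
tcp_rot: [[-0.001, 1.0, 0.01], [1.0, 0.001, -0.004], [-0.004, 0.01, -1.0]]
force: [-0.0, 0.3, 0.1]
opening: 0.998
grasp_force: 0.0
```

Emit:
drive_tool(steps=[[87,0.2,0.3,0,0,0,0],[87,0.4,0.6,0,0,0,0],[87,0.6,0.9,0,0,0,0],[87,0.65,1,0,0,0,0],[87,0.65,1,0,0,0,0]])

```text
time_s: 11.55
position: [0.5609, 0.0049, 0.1954]
tcp_rot: [[-0.003, 1.0, -0.0], [1.0, 0.003, -0.0], [-0.0, -0.0, -1.0]]
force: [-0.0, -0.2, -0.9]
opening: 1.003
grasp_force: 0.0
```

Emit:
drive_tool(steps=[[87,0.2,0.3,-0.2,0,0,0],[87,0.4,0.6,-0.4,0,0,0],[87,0.6,0.9,-0.5,0,0,0],[87,0.65,1,-0.5,0,0,0],[87,0.65,1,-0.5,0,0,0],[87,0.65,1,-0.5,0,0,0]])

```text
time_s: 12.15
position: [0.6777, 0.081, 0.2548]
tcp_rot: [[-0.0, 1.0, -0.005], [1.0, 0.0, -0.001], [-0.001, -0.005, -1.0]]
force: [-0.6, 0.6, 0.5]
opening: 0.999
grasp_force: 0.0
```

Run:
```python
from w import *
c=look('w3.png'); handle(c,'medium',(.684,.082))
c=cap('top'); b=[fitm(c,m,'large',(.44,-.074),.009) for m,s,ce in blobs(c,(72,30,30),(105,255,210)) if np.hypot(*(plane(c,ce[None],.04)[0]-(.44,-.074)))<.04]; print(b)
```

```text
t 12.2 tcp [0.6776 0.0809 0.255 ] cam [0.678 0.152 0.417]
medium z 0.05 0.092 167 mean [0.6826 0.0912 0.078 ] circ [-24.8366 342.4008 343.259 ]
medium z 0.092 0.11199999999999999 680 mean [0.6831 0.083  0.1065] circ 
sil [0.68445761 0.08068765] 0.879583521955636 [ 312  180   48   55 1943]
[(array([ 0.43710469, -0.07412169]), np.float64(0.8673647469458988))]
```

View pics/w3.png

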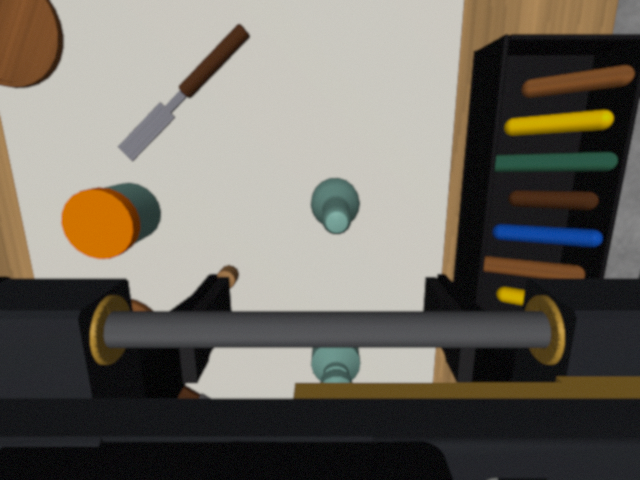

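The view shows the medium muller at (335,205), at about (0.684, 0.0815). The crayon tray edge is at x≥470 px, clear of the fingers.

Emit:
drive_tool(steps=[[87,0.005,0.053,0.2,0,0,0],[87,0.005,0.053,0.4,0,0,0],[87,0.005,0.053,0.6,0,0,0],[87,0.005,0.053,0.8,0,0,0],[87,0.005,0.053,0.8,0,0,0]])

```text
time_s: 12.75
position: [0.6821, 0.0818, 0.156]
tcp_rot: [[0.0, 1.0, -0.01], [1.0, -0.0, 0.0], [0.0, -0.01, -1.0]]
force: [-0.7, 0.4, 0.2]
opening: 1.001
grasp_force: 0.0
```

Emit:
drive_tool(steps=[[87,0,0,0.2,0,0,0],[87,0,0,0.4,0,0,0],[87,0,0,0.6,0,0,0],[87,0,0,0.75,0,0,0],[80,0,0,0.79,0,0,0],[70,0,0,0.79,0,0,0],[60,0,0,0.79,0,0,0]])

```text
time_s: 13.45
position: [0.6874, 0.0825, 0.0671]
tcp_rot: [[-0.001, 1.0, 0.003], [1.0, 0.001, -0.0], [-0.0, 0.003, -1.0]]
force: [-0.0, 0.3, -0.0]
opening: 0.818
grasp_force: 0.0
```

Emit:
drive_tool(steps=[[40,0,0,0,0,0,0],[34,0,0,0,0,0,0],[30,0,0,0,0,0,0],[26,0,0,0,0,0,0],[18,0,0,0,0,0,0],[10,0,0,0,0,0,0],[10,0,0,0,0,0,0],[10,0,0,0,0,0,0]])

```text
time_s: 14.25
position: [0.6861, 0.0828, 0.0652]
tcp_rot: [[-0.001, 1.0, -0.001], [1.0, 0.001, 0.0], [0.0, -0.001, -1.0]]
force: [-0.5, 0.2, 0.2]
opening: 0.264
grasp_force: 29.9
```

Emit:
drive_tool(steps=[[10,0,0,0,0,0,0],[10,0,0,0,0,0,0],[10,0,0,0,0,0,0],[10,0,0,0,0,0,0]])

```text
time_s: 14.65
position: [0.6861, 0.0828, 0.0652]
tcp_rot: [[-0.001, 1.0, -0.001], [1.0, 0.001, -0.0], [-0.0, -0.001, -1.0]]
force: [-1.8, 0.1, -1.7]
opening: 0.269
grasp_force: 29.9
```

Emit:
drive_tool(steps=[[10,0,0,-0.05,0,0,0],[10,0,0,-0.15,0,0,0],[10,0,0,-0.3,0,0,0],[10,0,0,-0.5,0,0,0],[10,0,0,-0.7,0,0,0],[10,0,0,-0.85,0,0,0],[10,0,0,-0.9,0,0,0],[10,0,0,-0.9,0,0,0]])

```text
time_s: 15.45
position: [0.6873, 0.0828, 0.1752]
tcp_rot: [[-0.001, 1.0, 0.003], [1.0, 0.001, -0.0], [-0.0, 0.003, -1.0]]
force: [-0.3, 0.5, -2.1]
opening: 0.273
grasp_force: 29.9
```

Emit:
drive_tool(steps=[[10,0.1,-0.045,0,0,0,0],[10,0.3,-0.14,0,0,0,0],[10,0.5,-0.233,0,0,0,0],[10,0.7,-0.326,0,0,0,0],[10,0.9,-0.42,0,0,0,0],[10,0.994,-0.463,0,0,0,0]])

```text
time_s: 16.05
position: [0.6277, 0.2048, 0.1717]
tcp_rot: [[-0.003, 1.0, -0.005], [1.0, 0.003, 0.0], [0.0, -0.005, -1.0]]
force: [0.4, -0.0, -1.3]
opening: 0.272
grasp_force: 29.9
```

Emit:
drive_tool(steps=[[10,0.1,-0.045,0,0,0,0],[10,0.3,-0.14,0,0,0,0],[10,0.5,-0.233,0,0,0,0],[10,0.7,-0.326,0,0,0,0],[10,0.9,-0.42,0,0,0,0],[10,0.994,-0.463,0,0,0,0]])

```text
time_s: 16.65
position: [0.5738, 0.3228, 0.1729]
tcp_rot: [[-0.002, 1.0, -0.001], [1.0, 0.002, 0.0], [0.0, -0.001, -1.0]]
force: [0.2, -0.3, -2.4]
opening: 0.266
grasp_force: 29.9
```

Emit:
drive_tool(steps=[[10,0.1,-0.045,0,0,0,0],[10,0.3,-0.14,0,0,0,0],[10,0.5,-0.233,0,0,0,0],[10,0.7,-0.326,0,0,0,0],[10,0.9,-0.42,0,0,0,0],[10,0.994,-0.463,0,0,0,0],[10,0.994,-0.463,0,0,0,0],[10,0.994,-0.463,0,0,0,0]])

```text
time_s: 17.45
position: [0.5199, 0.4395, 0.1731]
tcp_rot: [[-0.001, 1.0, 0.0], [1.0, 0.001, -0.001], [-0.001, 0.0, -1.0]]
force: [0.2, -0.5, -2.3]
opening: 0.269
grasp_force: 29.9
```

Run:
```python
from w import *
c=look('w4.png'); rest(c,*RS['medium'])
```

```text
t 17.5 tcp [0.5201 0.4392 0.1732] cam [0.519 0.511 0.335]
rest 0.0385 [0.519  0.4415] 181.9217812521453 356
```

Emit:
drive_tool(steps=[[10,0.012,-0.005,0.1,0,0,0],[10,0.012,-0.005,0.3,0,0,0],[10,0.012,-0.005,0.5,0,0,0],[10,0.012,-0.005,0.68,0,0,0],[10,0.012,-0.005,0.8,0,0,0],[10,0.012,-0.005,0.85,0,0,0],[10,0.012,-0.005,0.86,0,0,0],[10,0.012,-0.005,0.86,0,0,0]])

```text
time_s: 18.3
position: [0.5194, 0.4421, 0.0707]
tcp_rot: [[-0.001, 1.0, 0.001], [1.0, 0.001, 0.001], [0.001, 0.001, -1.0]]
force: [-0.3, 0.2, -2.4]
opening: 0.267
grasp_force: 29.9
```

Emit:
drive_tool(steps=[[10,0,0,0.005,0,0,0],[10,0,0,0.01,0,0,0],[10,0,0,0.01,0,0,0],[10,0,0,0.01,0,0,0]])

```text
time_s: 18.7
position: [0.5188, 0.4421, 0.0694]
tcp_rot: [[-0.001, 1.0, 0.001], [1.0, 0.001, 0.0], [0.0, 0.001, -1.0]]
force: [-0.4, 0.2, -1.9]
opening: 0.267
grasp_force: 29.9
```

Emit:
drive_tool(steps=[[10,0,0,0.005,0,0,0],[10,0,0,0.01,0,0,0],[10,0,0,0.012,0,0,0],[10,0,0,0.012,0,0,0]])

```text
time_s: 19.1
position: [0.5188, 0.4421, 0.0681]
tcp_rot: [[-0.001, 1.0, 0.0], [1.0, 0.001, 0.0], [0.0, 0.0, -1.0]]
force: [-1.2, -0.8, 1.7]
opening: 0.266
grasp_force: 29.9
```

Emit:
drive_tool(steps=[[28,0,0,0,0,0,0],[34,0,0,0,0,0,0],[45,0,0,0,0,0,0],[60,0,0,0,0,0,0],[75,0,0,0,0,0,0],[87,0,0,0,0,0,0],[87,0,0,0,0,0,0],[87,0,0,0,0,0,0]])

```text
time_s: 19.9
position: [0.5187, 0.4419, 0.0675]
tcp_rot: [[-0.001, 1.0, 0.0], [1.0, 0.001, 0.0], [0.0, 0.0, -1.0]]
force: [-0.3, 0.5, -0.1]
opening: 0.856
grasp_force: 0.0
```

Emit:
drive_tool(steps=[[87,0,0,-0.05,0,0,0],[87,0,0,-0.2,0,0,0],[87,0,0,-0.4,0,0,0],[87,0,0,-0.7,0,0,0],[87,0,0,-1,0,0,0],[87,0,0,-1,0,0,0]])

```text
time_s: 20.5
position: [0.5222, 0.4442, 0.1946]
tcp_rot: [[-0.001, 1.0, 0.011], [1.0, 0.001, 0.007], [0.007, 0.011, -1.0]]
force: [0.1, 1.1, 0.3]
opening: 0.991
grasp_force: 0.0
```

Emit:
drive_tool(steps=[[87,-0.25,-0.04,-0.1,0,0,0],[87,-0.5,-0.08,-0.3,0,0,0],[87,-0.75,-0.12,-0.5,0,0,0],[87,-0.971,-0.1625,-0.5,0,0,0],[87,-0.971,-0.1625,-0.5,0,0,0]])

```text
time_s: 21.0
position: [0.4986, 0.3226, 0.2483]
tcp_rot: [[0.002, 1.0, -0.0], [1.0, -0.002, -0.001], [-0.001, -0.0, -1.0]]
force: [0.4, 0.3, -0.2]
opening: 0.997
grasp_force: 0.0
```

Emit:
drive_tool(steps=[[87,-0.25,-0.04,0,0,0,0],[87,-0.5,-0.08,0,0,0,0],[87,-0.75,-0.12,0,0,0,0],[87,-0.971,-0.1625,0,0,0,0]])

```text
time_s: 21.4
position: [0.4796, 0.2083, 0.2469]
tcp_rot: [[-0.001, 1.0, -0.001], [1.0, 0.001, 0.0], [0.0, -0.001, -1.0]]
force: [0.1, 0.7, 0.5]
opening: 0.999
grasp_force: 0.0
```

Emit:
drive_tool(steps=[[87,-0.25,-0.04,0,0,0,0],[87,-0.5,-0.08,0,0,0,0],[87,-0.75,-0.12,0,0,0,0],[87,-0.971,-0.1625,0,0,0,0]])

```text
time_s: 21.8
position: [0.4604, 0.0916, 0.2471]
tcp_rot: [[-0.001, 1.0, -0.0], [1.0, 0.001, 0.0], [0.0, -0.0, -1.0]]
force: [-0.4, -0.7, 0.9]
opening: 0.996
grasp_force: 0.0
```

Emit:
drive_tool(steps=[[87,-0.25,-0.04,0,0,0,0],[87,-0.5,-0.08,0,0,0,0],[87,-0.75,-0.12,0,0,0,0],[87,-0.971,-0.1625,0,0,0,0]])

```text
time_s: 22.2
position: [0.4413, -0.0251, 0.2472]
tcp_rot: [[-0.001, 1.0, -0.0], [1.0, 0.001, 0.0], [0.0, -0.0, -1.0]]
force: [0.7, 0.5, 0.2]
opening: 1.001
grasp_force: 0.0
```

Emit:
drive_tool(steps=[[87,-0.25,-0.04,0,0,0,0],[87,-0.5,-0.08,0,0,0,0],[87,-0.75,-0.12,0,0,0,0],[87,-0.971,-0.1625,0,0,0,0]])

```text
time_s: 22.6
position: [0.4221, -0.1419, 0.2472]
tcp_rot: [[-0.001, 1.0, 0.0], [1.0, 0.001, 0.0], [0.0, 0.0, -1.0]]
force: [0.1, -0.6, -0.1]
opening: 1.001
grasp_force: 0.0
```

Emit:
drive_tool(steps=[[87,-0.25,-0.04,0,0,0,0],[87,-0.5,-0.08,0,0,0,0],[87,-0.75,-0.12,0,0,0,0],[87,-0.971,-0.1625,0,0,0,0],[87,-0.971,-0.1625,0,0,0,0],[87,-0.971,-0.1625,0,0,0,0]])

```text
time_s: 23.2
position: [0.4025, -0.2571, 0.247]
tcp_rot: [[0.0, 1.0, -0.001], [1.0, -0.0, 0.002], [0.002, -0.001, -1.0]]
force: [-0.2, 0.4, 0.4]
opening: 1.002
grasp_force: 0.0
```

Run:
```python
from w import *
c=look('w5.png'); handle(c,'small',(.402,-.257))
c=cap('top'); b=[fitm(c,m,'medium',(.519,.442),.009) for m,s,ce in blobs(c,(72,30,30),(105,255,210)) if np.hypot(*(plane(c,ce[None],.04)[0]-(.519,.442)))<.04]; print(b)
```

```text
t 23.25 tcp [ 0.4024 -0.2563  0.247 ] cam [ 0.402 -0.186  0.409]
small z 0.05 0.078 105 mean [ 0.4007 -0.2474  0.07  ] circ [ 0.4004 -0.2573  0.0117]
small z 0.078 0.098 648 mean [ 0.4005 -0.2557  0.0925] circ 
sil [ 0.40153558 -0.25810327] 0.8508174386920981 [ 310  188   35   46 1249]
[(array([0.51452577, 0.44094889]), np.float64(0.841648590021692))]
```

View pics/w5.png

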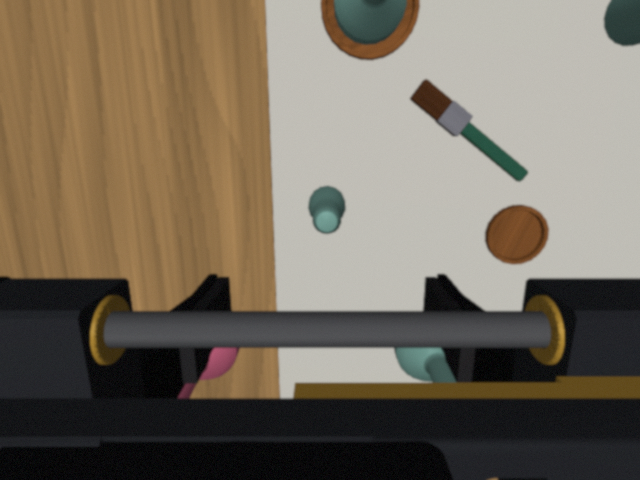

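The small muller is at (327,210), about (0.401, -0.257). The small rest is at (517,235), and the large muller is seated in its rest at (370,15).

Run:
```python
from w import *
c=look(); rest(c,*RS['small'])
```

```text
t 23.35 tcp [ 0.4025 -0.2559  0.2472] cam [ 0.402 -0.185  0.409]
rest 0.032 [ 0.599  -0.2885] 155.86626418975527 385
```

Emit:
drive_tool(steps=[[87,-0.005,-0.012,0.2,0,0,0],[87,-0.005,-0.012,0.4,0,0,0],[87,-0.005,-0.012,0.6,0,0,0],[87,-0.005,-0.012,0.8,0,0,0],[87,-0.005,-0.012,0.8,0,0,0]])

```text
time_s: 23.85
position: [0.3996, -0.2552, 0.1492]
tcp_rot: [[-0.002, 1.0, -0.005], [1.0, 0.002, 0.005], [0.005, -0.005, -1.0]]
force: [-0.6, 0.5, -0.2]
opening: 0.999
grasp_force: 0.0
```

Emit:
drive_tool(steps=[[87,0,0,0.2,0,0,0],[87,0,0,0.4,0,0,0],[87,0,0,0.6,0,0,0],[87,0,0,0.74,0,0,0],[80,0,0,0.775,0,0,0],[70,0,0,0.775,0,0,0],[60,0,0,0.775,0,0,0]])

```text
time_s: 24.55
position: [0.4018, -0.2583, 0.0596]
tcp_rot: [[-0.001, 1.0, 0.001], [1.0, 0.001, -0.001], [-0.001, 0.001, -1.0]]
force: [-1.0, -0.5, 0.3]
opening: 0.819
grasp_force: 0.0
```

Emit:
drive_tool(steps=[[40,0,0,0,0,0,0],[34,0,0,0,0,0,0],[30,0,0,0,0,0,0],[26,0,0,0,0,0,0],[18,0,0,0,0,0,0],[10,0,0,0,0,0,0],[10,0,0,0,0,0,0],[10,0,0,0,0,0,0]])

```text
time_s: 25.35
position: [0.401, -0.258, 0.0585]
tcp_rot: [[-0.001, 1.0, 0.0], [1.0, 0.001, -0.0], [-0.0, 0.0, -1.0]]
force: [-0.0, 0.3, -0.3]
opening: 0.269
grasp_force: 29.9
```

Emit:
drive_tool(steps=[[10,0,0,0,0,0,0],[10,0,0,0,0,0,0],[10,0,0,0,0,0,0],[10,0,0,0,0,0,0]])

```text
time_s: 25.75
position: [0.401, -0.2579, 0.0585]
tcp_rot: [[-0.001, 1.0, 0.0], [1.0, 0.001, -0.0], [-0.0, 0.0, -1.0]]
force: [0.8, -0.1, -0.9]
opening: 0.268
grasp_force: 29.9
```

Emit:
drive_tool(steps=[[10,0,0,-0.05,0,0,0],[10,0,0,-0.15,0,0,0],[10,0,0,-0.3,0,0,0],[10,0,0,-0.5,0,0,0],[10,0,0,-0.7,0,0,0],[10,0,0,-0.8,0,0,0],[10,0,0,-0.8,0,0,0]])

```text
time_s: 26.45
position: [0.4017, -0.2586, 0.1564]
tcp_rot: [[-0.001, 1.0, 0.003], [1.0, 0.001, -0.003], [-0.003, 0.003, -1.0]]
force: [0.3, -0.1, -1.5]
opening: 0.265
grasp_force: 30.0
```

Emit:
drive_tool(steps=[[10,-0.015,0.1,0,0,0,0],[10,-0.045,0.3,0,0,0,0],[10,-0.075,0.5,0,0,0,0],[10,-0.105,0.7,0,0,0,0],[10,-0.13,0.83,0,0,0,0],[10,-0.13,0.83,0,0,0,0]])

```text
time_s: 27.05
position: [0.503, -0.2738, 0.1532]
tcp_rot: [[-0.002, 1.0, 0.001], [1.0, 0.002, -0.0], [-0.0, 0.001, -1.0]]
force: [-0.5, 0.9, -0.6]
opening: 0.267
grasp_force: 30.0
```

Emit:
drive_tool(steps=[[10,-0.015,0.1,0,0,0,0],[10,-0.045,0.3,0,0,0,0],[10,-0.075,0.5,0,0,0,0],[10,-0.105,0.7,0,0,0,0],[10,-0.13,0.83,0,0,0,0],[10,-0.13,0.83,0,0,0,0],[10,-0.13,0.83,0,0,0,0],[10,-0.13,0.83,0,0,0,0]])

```text
time_s: 27.85
position: [0.5987, -0.2883, 0.154]
tcp_rot: [[-0.001, 1.0, -0.002], [1.0, 0.001, 0.001], [0.001, -0.002, -1.0]]
force: [-0.3, 0.1, -1.3]
opening: 0.267
grasp_force: 30.0
```

Run:
```python
from w import *
c=look('w6.png'); rest(c,*RS['small'])
```

```text
t 27.9 tcp [ 0.5988 -0.2885  0.1542] cam [ 0.598 -0.218  0.316]
rest 0.032 [ 0.601 -0.289] 171.89559297815592 436
```

View pics/w6.png

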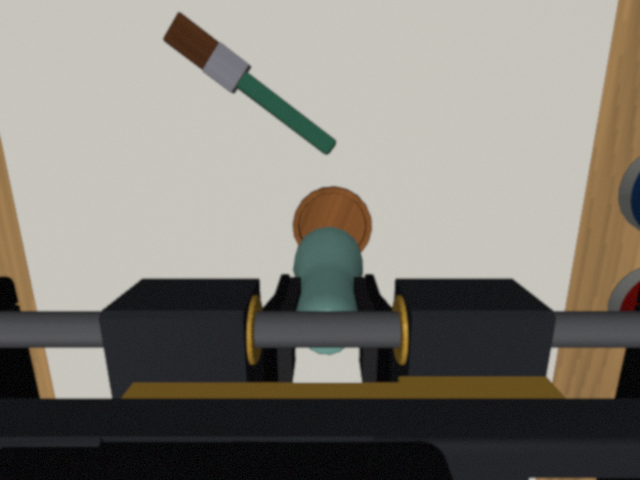

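The rest is at (332,222), and the held muller sits about 2 mm low in x. I'll correct that and lower.

Emit:
drive_tool(steps=[[10,-0.004,0.015,0.1,0,0,0],[10,-0.004,0.015,0.3,0,0,0],[10,-0.004,0.015,0.45,0,0,0],[10,-0.004,0.015,0.6,0,0,0],[10,-0.004,0.015,0.7,0,0,0],[10,-0.004,0.015,0.745,0,0,0],[10,-0.004,0.015,0.754,0,0,0],[10,-0.004,0.015,0.754,0,0,0]])

```text
time_s: 28.7
position: [0.6023, -0.2897, 0.0644]
tcp_rot: [[-0.001, 1.0, 0.001], [1.0, 0.001, -0.001], [-0.001, 0.001, -1.0]]
force: [-0.2, -0.3, -0.8]
opening: 0.263
grasp_force: 30.0
```

Emit:
drive_tool(steps=[[10,0,0,0.005,0,0,0],[10,0,0,0.01,0,0,0],[10,0,0,0.01,0,0,0],[10,0,0,0.01,0,0,0]])

```text
time_s: 29.1
position: [0.6021, -0.2895, 0.0632]
tcp_rot: [[-0.001, 1.0, 0.0], [1.0, 0.001, -0.0], [-0.0, 0.0, -1.0]]
force: [0.7, -0.7, 0.3]
opening: 0.263
grasp_force: 30.0
```

Emit:
drive_tool(steps=[[10,0,0,0.005,0,0,0],[10,0,0,0.01,0,0,0],[10,0,0,0.015,0,0,0],[10,0,0,0.015,0,0,0],[10,0,0,0.015,0,0,0]])

```text
time_s: 29.6
position: [0.6022, -0.2895, 0.0615]
tcp_rot: [[-0.001, 1.0, 0.0], [1.0, 0.001, -0.0], [-0.0, 0.0, -1.0]]
force: [-0.2, 0.8, 2.2]
opening: 0.268
grasp_force: 29.9
```

Emit:
drive_tool(steps=[[28,0,0,0,0,0,0],[34,0,0,0,0,0,0],[45,0,0,0,0,0,0],[60,0,0,0,0,0,0],[75,0,0,0,0,0,0],[87,0,0,0,0,0,0],[87,0,0,0,0,0,0],[87,0,0,0,0,0,0]])

```text
time_s: 30.4
position: [0.602, -0.2894, 0.061]
tcp_rot: [[-0.001, 1.0, 0.0], [1.0, 0.001, -0.0], [-0.0, 0.0, -1.0]]
force: [-1.3, 0.1, 0.9]
opening: 0.855
grasp_force: 0.0
```

Emit:
drive_tool(steps=[[87,0,0,-0.05,0,0,0],[87,0,0,-0.2,0,0,0],[87,0,0,-0.4,0,0,0],[87,0,0,-0.7,0,0,0],[87,0,0,-1,0,0,0],[87,0,0,-1,0,0,0]])

```text
time_s: 31.0
position: [0.6054, -0.2916, 0.1879]
tcp_rot: [[-0.001, 1.0, 0.011], [1.0, 0.001, -0.007], [-0.007, 0.011, -1.0]]
force: [0.2, -0.2, 0.0]
opening: 0.998
grasp_force: 0.0
```

Emit:
drive_tool(steps=[[87,-0.1,-0.07,-0.3,0,0,0],[87,-0.25,-0.16,-0.6,0,0,0],[87,-0.4,-0.26,-0.7,0,0,0],[87,-0.54,-0.36,-0.7,0,0,0],[87,-0.54,-0.36,-0.7,0,0,0]])

```text
time_s: 31.5
position: [0.5575, -0.3564, 0.2655]
tcp_rot: [[0.002, 1.0, 0.0], [1.0, -0.002, -0.001], [-0.001, 0.0, -1.0]]
force: [0.6, 0.8, -0.6]
opening: 0.997
grasp_force: 0.0
```

Emit:
drive_tool(steps=[[87,-0.2,-0.13,0,0,0,0],[87,-0.4,-0.26,0,0,0,0],[87,-0.54,-0.36,0,0,0,0],[87,-0.54,-0.36,0,0,0,0],[87,-0.54,-0.36,0,0,0,0]])

```text
time_s: 32.0
position: [0.5159, -0.4181, 0.2643]
tcp_rot: [[-0.0, 1.0, -0.0], [1.0, 0.0, 0.002], [0.002, -0.0, -1.0]]
force: [0.3, -0.3, 0.2]
opening: 1.003
grasp_force: 0.0
```

Run:
```python
from w import *
c=look('w7.png'); handle(c,'huge',(.516,-.419))
c=cap('top'); b=[fitm(c,m,'small',(.6,-.289),.009) for m,s,ce in blobs(c,(72,30,30),(105,255,210)) if np.hypot(*(plane(c,ce[None],.04)[0]-(.6,-.289)))<.04]; print(b)
```

```text
t 32.05 tcp [ 0.5162 -0.4178  0.2644] cam [ 0.515 -0.348  0.427]
huge z 0.05 0.12000000000000001 321 mean [ 0.5157 -0.4103  0.094 ] circ [-10.0971 374.4855 375.0455]
huge z 0.12000000000000001 0.14 770 mean [ 0.5159 -0.4184  0.1344] circ 
sil [ 0.51685078 -0.42090396] 0.9248462764746072 [ 294  169   71   75 4061]
[(array([ 0.59981876, -0.28927981]), np.float64(0.8083623693379791))]
```

View pics/w7.png

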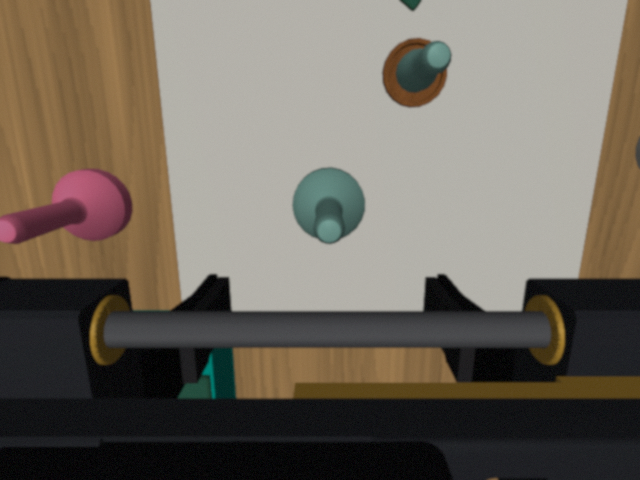

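The huge muller is at (328,205), about (0.516, -0.420). The small one stands in its rest at (415,72), and the pink look-alike at (90,205) is well clear.

Emit:
drive_tool(steps=[[87,-0.015,0,0.2,0,0,0],[87,-0.015,0,0.4,0,0,0],[87,-0.015,0,0.6,0,0,0],[87,-0.015,0,0.75,0,0,0],[87,-0.015,0,0.75,0,0,0]])

```text
time_s: 32.6
position: [0.5151, -0.4179, 0.1719]
tcp_rot: [[-0.003, 1.0, -0.004], [1.0, 0.003, 0.006], [0.006, -0.004, -1.0]]
force: [0.3, -0.3, 0.3]
opening: 0.997
grasp_force: 0.0
```

Emit:
drive_tool(steps=[[87,0,0,0.2,0,0,0],[87,0,0,0.4,0,0,0],[87,0,0,0.6,0,0,0],[87,0,0,0.71,0,0,0],[80,0,0,0.745,0,0,0],[70,0,0,0.745,0,0,0],[60,0,0,0.745,0,0,0]])

```text
time_s: 33.3
position: [0.5166, -0.4216, 0.087]
tcp_rot: [[-0.001, 1.0, 0.002], [1.0, 0.001, -0.002], [-0.002, 0.002, -1.0]]
force: [0.0, 0.1, -0.1]
opening: 0.822
grasp_force: 0.0
```

Emit:
drive_tool(steps=[[40,0,0,0,0,0,0],[34,0,0,0,0,0,0],[30,0,0,0,0,0,0],[26,0,0,0,0,0,0],[18,0,0,0,0,0,0],[10,0,0,0,0,0,0],[10,0,0,0,0,0,0],[10,0,0,0,0,0,0]])

```text
time_s: 34.1
position: [0.516, -0.4209, 0.0855]
tcp_rot: [[-0.001, 1.0, 0.0], [1.0, 0.001, -0.0], [-0.0, 0.0, -1.0]]
force: [1.6, -0.0, -0.9]
opening: 0.27
grasp_force: 30.0
```

Emit:
drive_tool(steps=[[10,0,0,0,0,0,0],[10,0,0,0,0,0,0],[10,0,0,0,0,0,0],[10,0,0,0,0,0,0]])

```text
time_s: 34.5
position: [0.5159, -0.4209, 0.0855]
tcp_rot: [[-0.001, 1.0, 0.0], [1.0, 0.001, -0.0], [-0.0, 0.0, -1.0]]
force: [1.0, -0.4, -1.7]
opening: 0.272
grasp_force: 30.0
```

Emit:
drive_tool(steps=[[10,0,0,-0.05,0,0,0],[10,0,0,-0.15,0,0,0],[10,0,0,-0.3,0,0,0],[10,0,0,-0.5,0,0,0],[10,0,0,-0.7,0,0,0],[10,0,0,-0.8,0,0,0],[10,0,0,-0.8,0,0,0]])

```text
time_s: 35.2
position: [0.5165, -0.4219, 0.1843]
tcp_rot: [[-0.001, 1.0, 0.003], [1.0, 0.001, -0.004], [-0.004, 0.003, -1.0]]
force: [-0.7, -0.5, -3.8]
opening: 0.267
grasp_force: 30.0
```

Emit:
drive_tool(steps=[[10,0,0,-0.1,0,0,0],[10,0,0,-0.25,0,0,0],[10,0,0,-0.4,0,0,0],[10,0,0,-0.55,0,0,0],[10,0,0,-0.6,0,0,0],[10,0,0,-0.6,0,0,0]])

```text
time_s: 35.8
position: [0.5158, -0.421, 0.2539]
tcp_rot: [[-0.001, 1.0, 0.0], [1.0, 0.001, -0.0], [-0.0, 0.0, -1.0]]
force: [-0.2, 0.2, -4.0]
opening: 0.272
grasp_force: 30.0
```

Emit:
drive_tool(steps=[[10,0.1,-0.022,0,0,0,0],[10,0.25,-0.054,0,0,0,0],[10,0.45,-0.096,0,0,0,0],[10,0.65,-0.139,0,0,0,0],[10,0.82,-0.175,0,0,0,0],[10,0.928,-0.1985,0,0,0,0]])

```text
time_s: 36.4
position: [0.4902, -0.3062, 0.2522]
tcp_rot: [[-0.002, 1.0, -0.003], [1.0, 0.002, 0.004], [0.004, -0.003, -1.0]]
force: [-0.5, 0.4, -2.3]
opening: 0.269
grasp_force: 30.0
```

Emit:
drive_tool(steps=[[10,0.1,-0.022,0,0,0,0],[10,0.25,-0.054,0,0,0,0],[10,0.45,-0.096,0,0,0,0],[10,0.65,-0.139,0,0,0,0],[10,0.82,-0.175,0,0,0,0],[10,0.928,-0.1985,0,0,0,0]])

```text
time_s: 37.0
position: [0.4672, -0.1965, 0.2535]
tcp_rot: [[-0.002, 1.0, -0.001], [1.0, 0.002, 0.001], [0.001, -0.001, -1.0]]
force: [-1.2, -0.8, -3.6]
opening: 0.274
grasp_force: 30.0
```

Emit:
drive_tool(steps=[[10,0.1,-0.022,0,0,0,0],[10,0.25,-0.054,0,0,0,0],[10,0.45,-0.096,0,0,0,0],[10,0.65,-0.139,0,0,0,0],[10,0.82,-0.175,0,0,0,0],[10,0.928,-0.1985,0,0,0,0]])

```text
time_s: 37.6
position: [0.4432, -0.0851, 0.2536]
tcp_rot: [[-0.002, 1.0, -0.001], [1.0, 0.002, 0.001], [0.001, -0.001, -1.0]]
force: [-0.6, -0.1, -3.2]
opening: 0.271
grasp_force: 30.0
```

Emit:
drive_tool(steps=[[10,0.1,-0.022,0,0,0,0],[10,0.25,-0.054,0,0,0,0],[10,0.45,-0.096,0,0,0,0],[10,0.65,-0.139,0,0,0,0],[10,0.82,-0.175,0,0,0,0],[10,0.928,-0.1985,0,0,0,0]])

```text
time_s: 38.2
position: [0.4197, 0.0256, 0.2537]
tcp_rot: [[-0.002, 1.0, 0.0], [1.0, 0.002, 0.0], [0.0, 0.0, -1.0]]
force: [0.2, -0.0, -3.6]
opening: 0.273
grasp_force: 30.0
```

Emit:
drive_tool(steps=[[10,0.1,-0.022,0,0,0,0],[10,0.25,-0.054,0,0,0,0],[10,0.45,-0.096,0,0,0,0],[10,0.65,-0.139,0,0,0,0],[10,0.82,-0.175,0,0,0,0],[10,0.928,-0.1985,0,0,0,0]])

```text
time_s: 38.8
position: [0.3961, 0.1369, 0.2537]
tcp_rot: [[-0.001, 1.0, 0.001], [1.0, 0.001, 0.0], [0.0, 0.001, -1.0]]
force: [-1.0, -0.7, -4.3]
opening: 0.268
grasp_force: 30.0
```

Emit:
drive_tool(steps=[[10,0.1,-0.022,0,0,0,0],[10,0.25,-0.054,0,0,0,0],[10,0.45,-0.096,0,0,0,0],[10,0.65,-0.139,0,0,0,0],[10,0.82,-0.175,0,0,0,0],[10,0.928,-0.1985,0,0,0,0],[10,0.928,-0.1985,0,0,0,0],[10,0.928,-0.1985,0,0,0,0]])

```text
time_s: 39.6
position: [0.3724, 0.2469, 0.2536]
tcp_rot: [[-0.002, 1.0, 0.0], [1.0, 0.002, -0.001], [-0.001, 0.0, -1.0]]
force: [0.1, 0.6, -3.4]
opening: 0.276
grasp_force: 30.0
```

Run:
```python
from w import *
c=look('w8.png'); rest(c,(.373,.246),.0515)
```

```text
t 39.65 tcp [0.3724 0.2466 0.2535] cam [0.372 0.318 0.416]
rest 0.0515 [0.3705 0.2455] 176.36062320633334 505
```

View pics/w8.png

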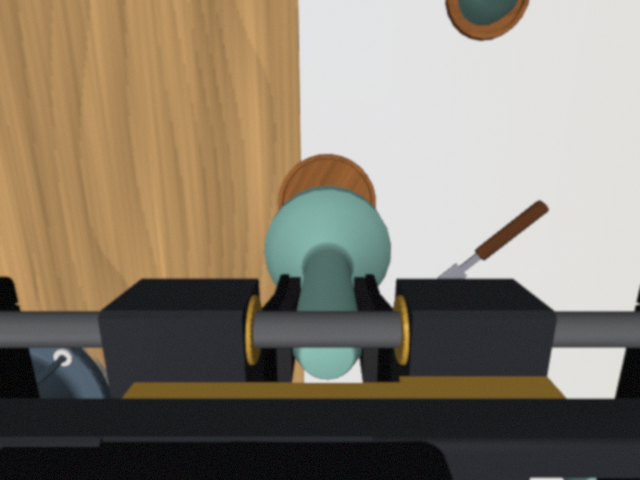

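The rest rim is at (327,195), directly in line with the held muller at (327,245). Lowering now.

Emit:
drive_tool(steps=[[10,-0.004,-0.008,0.1,0,0,0],[10,-0.004,-0.008,0.3,0,0,0],[10,-0.004,-0.008,0.5,0,0,0],[10,-0.004,-0.008,0.68,0,0,0],[10,-0.004,-0.008,0.72,0,0,0],[10,-0.004,-0.008,0.72,0,0,0]])

```text
time_s: 40.25
position: [0.3713, 0.2459, 0.1668]
tcp_rot: [[0.0, 1.0, -0.002], [1.0, -0.0, -0.001], [-0.001, -0.002, -1.0]]
force: [0.1, 0.1, -3.7]
opening: 0.27
grasp_force: 30.0
```

Emit:
drive_tool(steps=[[10,0,0,0.1,0,0,0],[10,0,0,0.25,0,0,0],[10,0,0,0.4,0,0,0],[10,0,0,0.53,0,0,0],[10,0,0,0.6,0,0,0],[10,0,0,0.63,0,0,0],[10,0,0,0.635,0,0,0],[10,0,0,0.635,0,0,0]])

```text
time_s: 41.05
position: [0.3719, 0.2469, 0.0917]
tcp_rot: [[-0.001, 1.0, 0.002], [1.0, 0.001, 0.001], [0.001, 0.002, -1.0]]
force: [-0.4, -0.3, -2.4]
opening: 0.273
grasp_force: 30.0
```

Emit:
drive_tool(steps=[[10,0,0,0.005,0,0,0],[10,0,0,0.008,0,0,0],[10,0,0,0.008,0,0,0],[10,0,0,0.008,0,0,0]])

```text
time_s: 41.45
position: [0.3713, 0.2467, 0.0902]
tcp_rot: [[-0.001, 1.0, 0.0], [1.0, 0.001, 0.0], [0.0, 0.0, -1.0]]
force: [-1.1, 0.5, -3.2]
opening: 0.27
grasp_force: 30.0
```

Emit:
drive_tool(steps=[[10,0,0,0.005,0,0,0],[10,0,0,0.01,0,0,0],[10,0,0,0.015,0,0,0],[10,0,0,0.015,0,0,0],[10,0,0,0.015,0,0,0]])

```text
time_s: 41.95
position: [0.3713, 0.2467, 0.0884]
tcp_rot: [[-0.001, 1.0, 0.0], [1.0, 0.001, 0.0], [0.0, 0.0, -1.0]]
force: [0.4, 1.0, -0.9]
opening: 0.267
grasp_force: 30.0
```

Emit:
drive_tool(steps=[[10,0,0,0.005,0,0,0],[10,0,0,0.005,0,0,0],[10,0,0,0.005,0,0,0]])

```text
time_s: 42.25
position: [0.3715, 0.2468, 0.0883]
tcp_rot: [[-0.001, 1.0, 0.001], [1.0, 0.001, 0.0], [0.0, 0.001, -1.0]]
force: [-0.4, 0.6, 5.5]
opening: 0.272
grasp_force: 30.0
```

Emit:
drive_tool(steps=[[28,0,0,0,0,0,0],[34,0,0,0,0,0,0],[45,0,0,0,0,0,0],[60,0,0,0,0,0,0],[75,0,0,0,0,0,0],[87,0,0,0,0,0,0],[87,0,0,0,0,0,0],[87,0,0,0,0,0,0]])

```text
time_s: 43.05
position: [0.3712, 0.2466, 0.0877]
tcp_rot: [[-0.001, 1.0, -0.0], [1.0, 0.001, -0.0], [-0.0, -0.0, -1.0]]
force: [-0.9, -0.7, 0.4]
opening: 0.851
grasp_force: 0.0
```

Emit:
drive_tool(steps=[[87,0,0,-0.05,0,0,0],[87,0,0,-0.2,0,0,0],[87,0,0,-0.4,0,0,0],[87,0,0,-0.7,0,0,0],[87,0,0,-1,0,0,0],[87,0,0,-1,0,0,0],[87,0,0,-1,0,0,0]])

```text
time_s: 43.75
position: [0.3714, 0.2468, 0.2086]
tcp_rot: [[-0.001, 1.0, 0.002], [1.0, 0.001, 0.001], [0.001, 0.002, -1.0]]
force: [0.2, -0.0, -0.2]
opening: 1.0
grasp_force: 0.0
```

Emit:
drive_tool(steps=[[87,0,0,-0.2,0,0,0],[87,0,0,-0.4,0,0,0],[87,0,0,-0.6,0,0,0],[87,0,0,-0.6,0,0,0]])

```text
time_s: 44.15
position: [0.3723, 0.2471, 0.2809]
tcp_rot: [[-0.001, 1.0, 0.003], [1.0, 0.001, 0.001], [0.001, 0.003, -1.0]]
force: [0.7, 0.4, 0.5]
opening: 0.997
grasp_force: 0.0
```

Run:
```python
from w import *
T=dict(small=(.601,-.289),medium=(.5193,.441),large=(.4405,-.074),huge=(.372,.2465))
for n in('wrist','scene','top'):
    c=cap(n,n+'9.png'); print(n)
    for k,xy in T.items():
        for m,s,ce in blobs(c,(72,30,30),(105,255,210)):
            if np.hypot(*(plane(c,ce[None],.04)[0]-xy))<.04: print(k,*[np.round(q,4) for q in fitm(c,m,k,xy,.009)])
        W=c['W']; P=W[(np.hypot(W[...,0]-xy[0],W[...,1]-xy[1])<.022)&(W[...,2]>.009+H[k]-.012)&(W[...,2]<H[k]+.025)]
        if len(P)>15: print('   top pts',P.mean(0).round(4),len(P),np.percentile(P[:,2],90).round(4))
    b0=dict(np.load(n+'0.npz')) if n!='wrist' else None
    if b0:
        for p in ([(364,146),(303,229)] if n=='top' else [(373,303),(342,218)]):
            f=lambda c:c['color'][p[1]-22:p[1]+22,p[0]-18:p[0]+18].astype(int)
            print('bystander diff',abs(f(c)-f(b0)).mean())
print(read_state()['position'])
```

```text
wrist
medium [0.5185 0.4427] 0.9325
huge [0.371  0.2468] 0.9109
   top pts [0.37   0.2491 0.1375] 708 0.1406
scene
small [ 0.6041 -0.2872] 0.7393
   top pts [ 0.6058 -0.2904  0.0944] 112 0.0987
medium [0.5216 0.4416] 0.7277
   top pts [0.521  0.4361 0.1079] 49 0.1124
large [ 0.4419 -0.072 ] 0.8033
   top pts [ 0.4438 -0.0769  0.1221] 70 0.126
huge [0.3741 0.25  ] 0.7593
   top pts [0.3743 0.2436 0.1362] 47 0.1408
bystander diff 1.2954545454545454
bystander diff 1.321969696969697
top
small [ 0.5998 -0.2893] 0.8034
   top pts [ 0.6009 -0.2856  0.0952] 76 0.0999
   top pts [0.5154 0.4399 0.11  ] 82 0.1144
large [ 0.4369 -0.0742] 0.8659
   top pts [ 0.4383 -0.0718  0.1237] 89 0.1291
huge [0.3682 0.2472] 0.8807
   top pts [0.3699 0.2478 0.1378] 93 0.1432
bystander diff 14.787247474747474
bystander diff 14.3125
[0.37001025 0.24619283 0.27802407]
```

View pics/scene9.png

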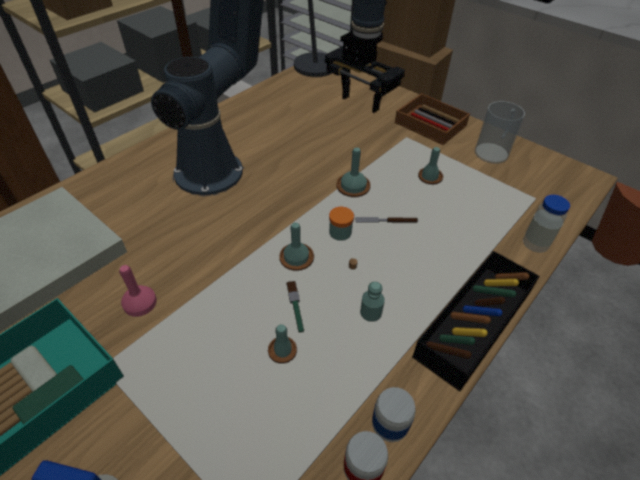

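View pics/wrist9.png

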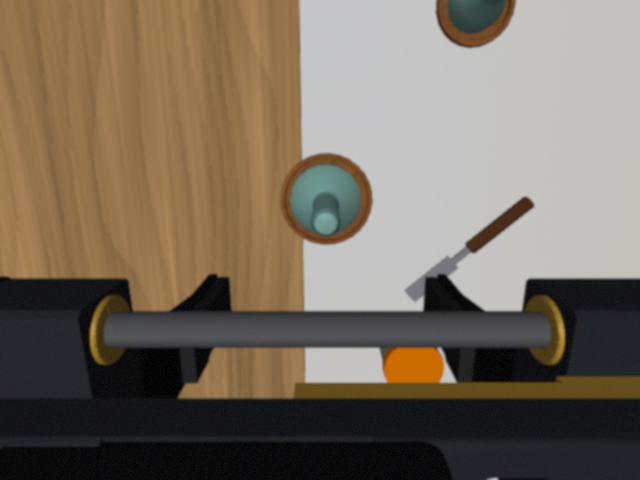

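All four stand centred in their rests: scene px (282,345), (431,170), (297,253) and (354,184). The bottle at (373,303) and the jar at (342,222) haven't moved, and the gripper is clear. Handing in.

```bash
python3 -c "
from rig import order
print(order.hand_in())"
```

```text
the job is handed in; nothing more can be done
None
```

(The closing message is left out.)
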